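# Find which way the resin bottle's cap opens and hold it lifted off

## Robot

A 6-joint arm with a two-finger parallel gripper is mounted at the origin on the work surface. World frame = base frame: x ahead of the robot, y to its left, z up, the work surface at z = 0. Lengths are in m, angles in rad, forces in N, time in s.
With the tool pointing down it reaches from about 0.35 to 0.775 m from the base axis. Payload 5.5 kg.
Tool frame: the origin (TCP) lies at the very end of the fingers, on their centre line; the grasp point (between the pads) lies 19 mm behind it (grip_point_offset is the distance from the TCP to the grasp point, in m); z points along the fingers, y is the direction in which the jaws open and shut (so a half turn about z gives the same grasp; the last joint's range is limited). The gripper opens to 85 mm and grips with 20 to 120 N. Pads are 22 mm wide; open, the fingers measure 114 mm over their backs; the gripper's body (76 mm by 85 mm) begins 54 mm behind the grasp point. The pads swing forward as they close: fully open they stand 13 mm farther back than shut.
Start: joints at [1.17, 0.313, 0.046, 1.304, 0, 1.431], TCP at [0.148, 0.556, 0.231] pointing down, gripper open.
Joint ranges: [-2.76, 2.76], [-0.86, 1.69], [-1.03, 1.26], [-2.2, 2.34], [-1.47, 1.5], [-3.14, 3.14]. Speed limits (rad/s): [2.57, 2.57, 3.14, 3.14, 3.14, 3.14].

## Interface

Orientations are given as a unit quaternion [w, x, y, z].
In Python, from workcell import * gives the robot as it stands.
- The arm moves only by the shell command python3 -m crank 'ROWS' [OPENING] [FORCE]. ROWS is a JSON object of lists of equal length, an entry for each row: "travel": the shift along the tool's x, y, z in units of 40 mm (1.0 is 40 mm), a list of three; "turn": the turn about the tool's z in rad. In form: {"travel": [[x, y, z], ...], "turn": [turn, ...]}. A call has 1 to 5 rows; each row is the pose to reach, as a shift and turn from the pose commanded when the call began, along the tool's axes at that moment; what a row does not reach only later rows make up. A row lasts 1/12 s, in which the tool goes at most 41.7 mm and 7.16 degrees, less where a joint would pass 70% of its speed; a pose out of reach is approached as far as the arm can. A call with a gripper value outside its range is refused whole. OPENING is the finger opening in mm, from 0 to 85.4, set as the call begins (- or left out, the last holds). The fingers move at their own pace and stop on an object; FORCE is the grip in N (left out, the last holds). Time passes only in rows, so rows that repeat a pose let the fingers close. It gives the time, the measured TCP pose, the force and the opening at its end, in the units of the state.
- get_state(): the state, without advancing time (a new reading comes with each control period).
- read_camera(name): name is "side" or "top" or "wrist"; returns a dict with "image" (480x640x3 uint8, red, green, blue), "K" (3x3 intrinsics, pixels), "R" (3x3) and "t" (3): a world point X has camera coordinates R X + t. Camera axes: x right, y down, z forward; pixel columns grow to the right and rows downward; lengths in m; the calibration is good to about 2 mm. A picture is of the moment at which its call begins. There is no depth.
- hand_in(): hands the job in, once; it reports no verdict.
The state is a dict: "clock": time; "joint_pos": joint angles; "qvel": joint speeds; "tau": joint torques, N m; "tcp_pos": TCP position; "orientation": TCP orientation; "wrist_force": force on the tool from outside, world axes, zero at the start; "ft_torque": the same for the moment, N m; "finger_gap": finger opening in m.
Only numpy, scipy, OpenCV 4.12 (cv2) and the standard library are available. Lean on these libraries where they do the work, as an engineer would, in place of code of your own. Each camera call takes 0.05 s, during which the arm holds its last target. There are 200 camera calls.

## Task

Open the amber bottle clamped in the stand so that resin can be filtered back into it: its black twist cap may have a normal or a reverse thread and nothing shows which, so feel which way it turns, trying both if need be, turn it loose, and lift it off without tearing it out unturned. Finish while still holding the cap still in the gripper, right way up, at least 6 cm higher than where it sat and touching nothing else. Leave all the other things on the counter where they are.

Things in the scene. Friction and masses are not known exactly. Their poses are not given: they have to be found in the camera images.
- cap_center (a point): centre, half-way up, of the round ribbed black twist cap's grip: a cylinder 45 mm in diameter, 26 mm tall; z is its axis, upright at the start. Loose, about 50 g; can be grasped from above at any yaw. It turns freely one way and meets a hard stop after 5 to 25 degrees the other way, where the fingers slip round it. The opening way (anticlockwise or clockwise) changes each time and cannot be seen
- cap_foot (a point): bottom end of the cap's stem, 33 mm below cap_center, hidden inside the mouth. A 28 mm crossbar there (along the cap's x) sits under two lugs: the cap lifts straight out once turned between about 60 and 100 degrees from its start (75 is best) in its opening way, else it is locked with some 3 mm sideways and 2 mm up-and-down play
- mouth (a point): centre of the amber bottle's rim, 115 mm above the counter, on a stand fixed to the counter (z up, y along its 100 x 290 x 8 mm plate). At the start cap_center is 13 mm above it. The bottle is 72 mm wide up to 66 mm above the counter and narrows to its 39 mm neck at 89 mm
- canister_top (a point): centre of the top of a closed metal canister, 64 mm wide, 126 mm tall, fixed on the same plate 130 mm to the -y side of the mouth
- bust: a white cured resin bust, 66 mm wide, 112 mm tall, standing upright; origin under its foot. Bystander, loose: leave it in place
- build_plate: an aluminium build plate 130 x 90 x 12 mm with a dark bracket on top (30 mm tall in all); origin under its centre. Bystander, loose: leave it in place
- scraper: a spatula-like scraper lying flat, about 190 mm long along its x axis, beyond the stand. Bystander, loose: leave it in place
- brush: a cleaning brush lying flat, about 170 mm long along its x axis, near the robot. Bystander, loose: leave it in place
- jar: a closed clear glass jar, 60 mm wide, 70 mm tall; origin under its foot. Bystander, loose: leave it in place
- torch: a grey hand lamp lying flat, 125 x 32 x 30 mm, long along its x axis. Bystander, loose: leave it in place
- beaker: a clear plastic cup, 48 mm wide, 45 mm tall, standing on the stand's plate about 82 mm to the +y side of the amber bottle; origin under its foot. Bystander, loose: leave it in place
Things that resemble listed ones, but are neither listed nor needed, are in the scene too. There is more than one size of the part that bears cap_center; the job needs the smallest.

How it is judged:
By the outcome, as a careful person would: the job done as asked, in the order asked, and still so for the second after the job is handed in, while the arm keeps its last pose, push and grip.
It also fails if it takes over 38 s, if anything falls off the work surface, if the arm or the gripper's body presses on something with over 40 N, if the wrist force passes 120 N, or if a joint passes its speed limit or range.

## Working session

There is one attempt and no reset: what is moved stays moved. The work goes in short steps, Python scripts to look and compute and a shell command to move; the robot and the scene stay as the last step left them, time stands still between calls to the robot, and variables do not carry over. Pictures are saved under pics/ and viewed, about 8 in all and at most 12, crops included, and the job is handed in when it is done.

```bash
mkdir -p pics
python3 - <<'E'
from workcell import *
import cv2,numpy as np
s=get_state();print({k:np.round(v,3).tolist() for k,v in s.items()})
for n in("top","side"):
    c=read_camera(n);cv2.imwrite(f"pics/{n}0.png",c["image"][:,:,::-1]);print(n,np.round(c["K"],1).tolist(),np.round(c["R"],3).tolist(),np.round(c["t"],3).tolist())
E
```

```text
{'clock': 0.0, 'joint_pos': [1.17, 0.314, 0.045, 1.304, -0.0, 1.431], 'qvel': [0.0, -0.001, -0.001, 0.002, 0.001, -0.0], 'tau': [-0.001, -48.063, 29.853, 0.019, -0.0, -0.0], 'tcp_pos': [0.148, 0.555, 0.23], 'orientation': [-0.0, 0.13, 0.992, -0.001], 'wrist_force': [-0.624, 0.309, -0.497], 'ft_torque': [0.056, 0.034, -0.023], 'finger_gap': 0.086}
top [[441.6, 0.0, 321.0], [0.0, 441.6, 240.6], [0.0, 0.0, 1.0]] [[0.014, -1.0, -0.006], [-0.988, -0.013, -0.155], [0.155, 0.008, -0.988]] [0.025, 0.581, 0.99]
side [[508.5, 0.0, 320.9], [0.0, 508.5, 239.9], [0.0, 0.0, 1.0]] [[0.831, -0.556, 0.016], [-0.279, -0.441, -0.853], [0.481, 0.704, -0.522]] [-0.463, 0.262, 0.861]
```

View pics/top0.png

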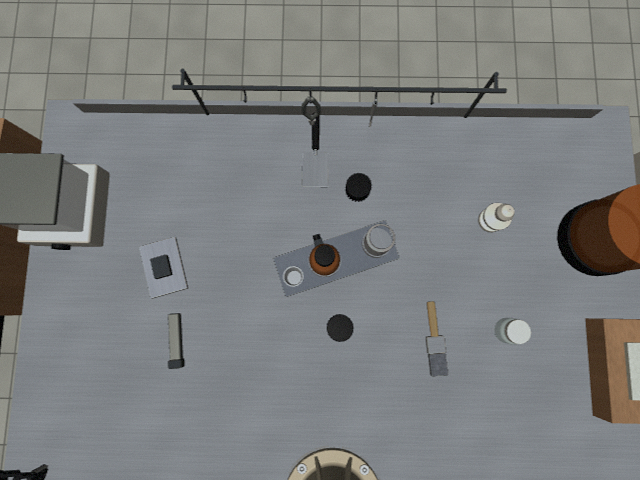

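View pics/side0.png

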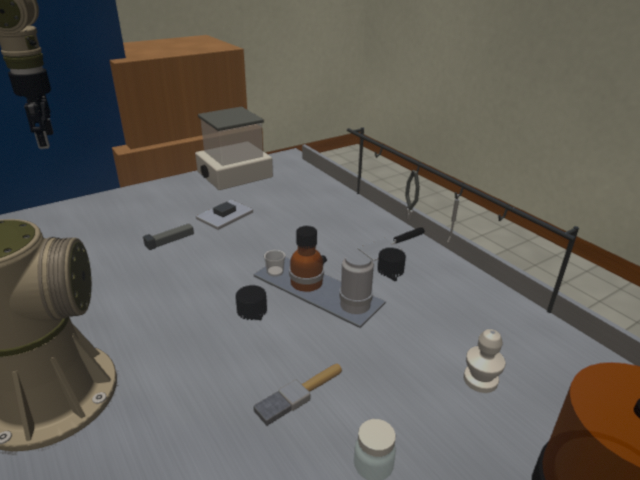

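The side view shows the bottle cap at about (307,238). In the top view it is near (325,256), with the canister at (379,238), the beaker at (293,276), and two larger loose caps on the counter that are decoys.

```bash
cat > h.py <<'E'
from workcell import *
import cv2,numpy as np
def ray(c,uv):
    d=c["R"].T@np.linalg.solve(c["K"],[uv[0],uv[1],1.]);return -c["R"].T@c["t"],d
def plane(c,uv,z):
    o,d=ray(c,uv);return o+d*(z-o[2])/d[2]
def two(a,ua,b,ub):
    o,d=ray(a,ua);p,e=ray(b,ub);s=np.linalg.lstsq(np.c_[d,-e],p-o,rcond=None)[0]
    return (o+d*s[0]+p+e*s[1])/2,np.linalg.norm(o+d*s[0]-p-e*s[1])
def dark(im,box,th=60):
    x0,y0,x1,y1=box;m=(im[y0:y1,x0:x1].max(2)<th).astype(np.uint8)
    n,l,st,ce=cv2.connectedComponentsWithStats(m)
    return [(st[i].tolist(),(ce[i]+[x0,y0]).round(1)) for i in range(1,n) if st[i][4]>30]
def tool():
    s=get_state();w,x,y,z=s["orientation"]
    from scipy.spatial.transform import Rotation as Q
    return s,Q.from_quat([x,y,z,w]).as_matrix()
E
python3 - <<'E'
from h import *
t=read_camera("top");s=read_camera("side")
print(dark(t["image"],(300,225,350,285)));print(dark(s["image"],(285,220,335,275)))
p,e=two(t,(324.5,257),s,(307,238));print("rough",p,e, plane(t,(324.5,257),.141))
for n,uv,z in(("canister",(379,236),.126),("beaker",(293,275),.05)):print(n,plane(t,uv,z))
S,R=tool();print(R.round(3).tolist())
big=lambda im,x,y,w,h:cv2.resize(im[y:y+h,x:x+w,::-1],(400,400),interpolation=cv2.INTER_CUBIC)
cv2.imwrite("pics/z.png",np.hstack([big(t["image"],290,225,70,70),big(s["image"],270,215,80,80)]))
E
```

```text
[([13, 9, 9, 8, 48], array([316.8, 237.6])), ([15, 18, 20, 24, 378], array([324.2, 254.7]))]
[([12, 6, 20, 24, 414], array([306.4, 237.5])), ([36, 36, 6, 9, 35], array([323. , 259.7]))]
rough [0.53339791 0.02361649 0.12516698] 0.0027449036516757875 [0.53030093 0.02428411 0.141     ]
canister [ 0.57929179 -0.09291922  0.126     ]
beaker [0.49841378 0.09634659 0.05      ]
[[-0.966, 0.258, -0.0], [0.258, 0.966, -0.001], [0.0, -0.001, -1.0]]
```

View pics/z.png

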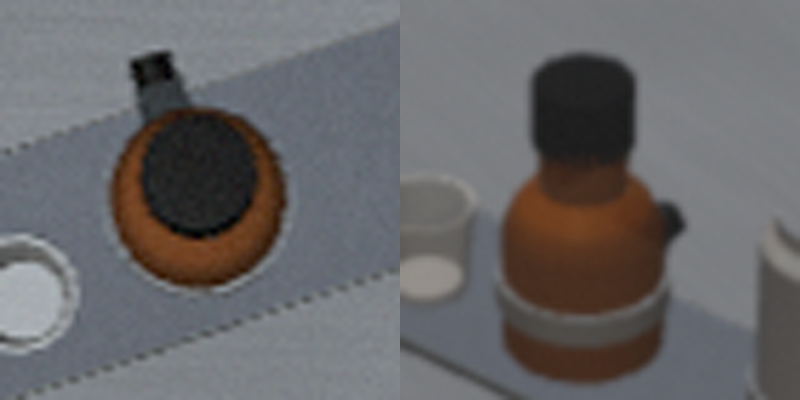

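The crops show the cap's top ellipse and its body clearly, with the clamp knob on the +x side well below it. I'll move above it now.

```bash
M='python3 -m crank'
$M '{"travel":[[-0.775,-0.632,-0.1],[-1.55,-1.264,-0.2],[-2.325,-1.896,-0.3],[-3.1,-2.528,-0.4],[-3.875,-3.16,-0.5]],"turn":[0,0,0,0,0]}' 85
$M '{"travel":[[-0.775,-0.632,0],[-1.55,-1.264,0],[-2.325,-1.896,0],[-3.1,-2.528,0],[-3.875,-3.16,0]],"turn":[0,0,0,0,0]}'
$M '{"travel":[[-0.775,-0.632,0],[-1.55,-1.264,0],[-2.325,-1.896,0],[-3.1,-2.528,0],[-3.875,-3.16,0]],"turn":[0,0,0,0,0]}'
$M '{"travel":[[-0.775,-0.632,0],[-1.075,-0.87,0],[-1.075,-0.87,0],[-1.075,-0.87,0]],"turn":[0,0,0,0]}'
python3 - <<'E'
from h import *
t=read_camera("wrist");cv2.imwrite("pics/w1.png",t["image"][:,:,::-1])
print(t["K"].round(1).tolist(),(-t["R"].T@t["t"]).round(3),t["R"].round(3).tolist())
s=read_camera("side");S,R=tool();print(S["tcp_pos"],R.round(3).tolist(),S["joint_pos"],S["clock"],S["wrist_force"])
for d in dark(t["image"],(0,0,640,480),50):print(d,plane(t,d[1],.141))
for u in((306.4,237.5),):
  print(two(t,dark(t["image"],(0,0,640,480),50)[0][1],s,u))
E
```

```text
clock: 0.62
tcp_pos: [0.2659, 0.3919, 0.2513]
orientation: [-0.0, 0.13, 0.992, -0.0]
wrist_force: [0.8, 0.4, 0.3]
finger_gap: 0.0847
clock: 1.03
tcp_pos: [0.3832, 0.2297, 0.2514]
orientation: [0.0, 0.13, 0.992, 0.0]
wrist_force: [1.1, 0.2, 0.6]
finger_gap: 0.0849
clock: 1.45
tcp_pos: [0.5005, 0.0674, 0.2513]
orientation: [0.0, 0.13, 0.991, 0.0]
wrist_force: [0.6, 1.2, 0.6]
finger_gap: 0.0851
clock: 1.78
tcp_pos: [0.5322, 0.0241, 0.2507]
orientation: [-0.001, 0.131, 0.991, 0.0]
wrist_force: [-0.2, -0.0, -0.4]
finger_gap: 0.085
[[333.9, 0.0, 322.3], [0.0, 333.9, 240.6], [0.0, 0.0, 1.0]] [0.457 0.044 0.393] [[0.259, 0.966, 0.0], [0.92, -0.247, 0.305], [0.294, -0.079, -0.952]]
[0.53143618 0.02550442 0.2511626 ] [[-0.966, 0.257, -0.001], [0.257, 0.966, 0.001], [0.001, 0.0, -1.0]] [-1.03234659e-01  2.25382719e-01 -2.28727570e-02  1.32368235e+00
  4.45936921e-04  1.56757288e-01] 1.8833 [ 0.13477845 -0.38950856 -0.29971618]
([209, 30, 70, 75, 2561], array([236. ,  69.4])) [ 0.40132879 -0.00161729  0.141     ]
([298, 207, 63, 58, 2477], array([325.8, 236.7])) [0.53233601 0.02687251 0.141     ]
([0, 304, 640, 176, 50612], array([322.8, 424.1])) [ 0.71373228 -0.02423003  0.141     ]
([276, 335, 47, 57, 2210], array([299.7, 363.6])) [ 0.64148911 -0.02633533  0.141     ]
(array([ 0.44958853, -0.02069843,  0.18134696]), np.float64(0.09453265900019382))
```

View pics/w1.png

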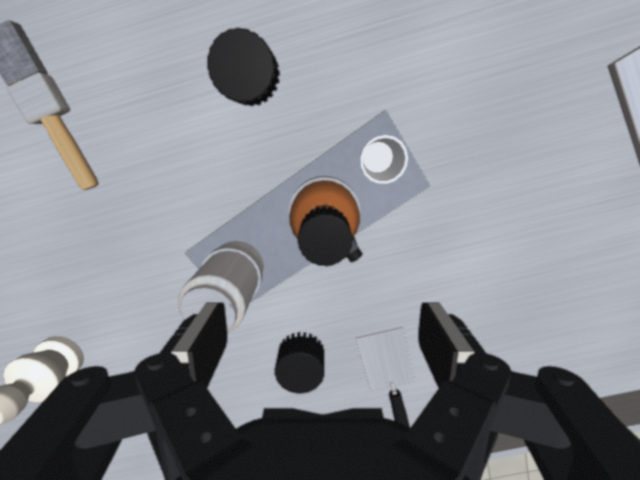

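The wrist view shows the cap at about (326,238), within 2 mm of the tool axis, with the neck and canister clear of the fingers. I'll go down and grip.

```bash
M='python3 -m crank'
$M '{"travel":[[-0.04,0.03,0.9],[-0.04,0.03,1.8],[-0.04,0.03,2.7],[-0.04,0.03,3.2],[-0.04,0.03,3.55]],"turn":[0,0,0,0,0]}' 85
$M '{"travel":[[0,0,0],[0,0,0],[0,0,0],[0,0,0],[0,0,0]],"turn":[0,0,0,0,0]}' 30 40
$M '{"travel":[[0,0,0],[0,0,0],[0,0,0],[0,0,0],[0,0,0]],"turn":[0,0,0,0,0]}'
python3 - <<'E'
from h import *
S,R=tool();print(S["tcp_pos"],S["wrist_force"],S["ft_torque"],S["finger_gap"],S["joint_pos"])
E
```

```text
clock: 2.3
tcp_pos: [0.5313, 0.0274, 0.1067]
orientation: [-0.002, 0.129, 0.992, 0.0]
wrist_force: [0.0, 0.6, 0.5]
finger_gap: 0.0849
clock: 2.72
tcp_pos: [0.5354, 0.0258, 0.1112]
orientation: [0.002, 0.13, 0.992, 0.0]
wrist_force: [-1.1, 2.5, 5.7]
finger_gap: 0.0428
clock: 3.13
tcp_pos: [0.5354, 0.0258, 0.1112]
orientation: [0.002, 0.13, 0.992, 0.001]
wrist_force: [-0.6, 3.1, 7.3]
finger_gap: 0.043
[0.5354349  0.02575108 0.11124082] [-0.61404022  3.13483944  7.27256373] [ 0.42831581  0.25408822 -0.04341849] 0.04297762698588414 [-0.10242843  0.30294477 -0.27234736  0.99215581  0.00121258  0.15799841]
```

```bash
M='python3 -m crank'
cat > s.py <<'E'
from h import *
S,R=tool();print("  T",S["ft_torque"].round(3),"F",S["wrist_force"].round(1),"gap",round(S["finger_gap"],4),"yaw",np.degrees(np.arctan2(R[1,0],R[0,0])).round(1),"tz",S["tcp_pos"].round(4))
E
$M '{"travel":[[0,0,0],[0,0,0]],"turn":[0.12,0.2]}' >/dev/null; python3 s.py
$M '{"travel":[[0,0,0],[0,0,0]],"turn":[0.12,0.2]}' >/dev/null; python3 s.py
$M '{"travel":[[0,0,0],[0,0,0]],"turn":[0.12,0.2]}' >/dev/null; python3 s.py
$M '{"travel":[[0,0,0],[0,0,0]],"turn":[0,0]}' >/dev/null; python3 s.py
```

```text
T [-0.071 -0.15   1.202] F [ 1.6 -0.5  2.3] gap 0.0428 yaw 153.4 tz [0.5359 0.0253 0.1112]
  T [0.533 0.048 1.269] F [-0.3  3.1  5.2] gap 0.0431 yaw 142.0 tz [0.5352 0.0259 0.1111]
  T [ 1.104 -0.205  1.212] F [-0.6  5.2  7.6] gap 0.0431 yaw 130.5 tz [0.5354 0.0263 0.111 ]
  T [0.785 0.053 0.911] F [0.2 3.6 5.1] gap 0.0428 yaw 130.8 tz [0.5354 0.0264 0.111 ]
```

Clockwise meets the stop, with torque levelling at about 1.2 Nm as the fingers slip. Now I'll try anticlockwise.

```bash
M='python3 -m crank'
$M '{"travel":[[0,0,0],[0,0,0]],"turn":[-0.12,-0.2]}' >/dev/null; python3 s.py
$M '{"travel":[[0,0,0],[0,0,0]],"turn":[-0.12,-0.2]}' >/dev/null; python3 s.py
$M '{"travel":[[0,0,0],[0,0,0],[0,0,0]],"turn":[-0.12,-0.24,-0.3]}' >/dev/null; python3 s.py
$M '{"travel":[[0,0,0],[0,0,0],[0,0,0]],"turn":[-0.12,-0.24,-0.3]}' >/dev/null; python3 s.py
```

```text
T [ 0.083  0.052 -0.134] F [-0.1 -0.3  5.1] gap 0.0431 yaw 142.5 tz [0.5353 0.0255 0.111 ]
  T [ 0.042  0.039 -0.08 ] F [ 1.5 -0.3  5.7] gap 0.0426 yaw 153.9 tz [0.5355 0.0252 0.111 ]
  T [ 0.08  -0.074 -0.063] F [1.6 0.6 4.3] gap 0.0432 yaw 171.1 tz [0.5357 0.0251 0.111 ]
  T [ 0.131 -0.049 -0.085] F [0.1 1.  3.6] gap 0.0433 yaw -171.7 tz [0.5358 0.0252 0.111 ]
```

It turns freely anticlockwise. I'll turn another 26° or so, then lift gently while watching the force.

```bash
M='python3 -m crank'
$M '{"travel":[[0,0,0],[0,0,0],[0,0,0],[0,0,0],[0,0,0]],"turn":[-0.12,-0.24,-0.36,-0.45,-0.45]}' >/dev/null; python3 s.py
$M '{"travel":[[0,0,-0.05],[0,0,-0.1],[0,0,-0.1]],"turn":[0,0,0]}' >/dev/null; python3 s.py
$M '{"travel":[[0,0,-0.05],[0,0,-0.1],[0,0,-0.1]],"turn":[0,0,0]}' >/dev/null; python3 s.py
```

```text
T [ 0.14   0.055 -0.012] F [0.7 0.2 5.6] gap 0.0427 yaw -146.1 tz [0.5357 0.0253 0.111 ]
  T [ 0.009  0.054 -0.015] F [-0.1  0.7 -1. ] gap 0.0433 yaw -146.3 tz [0.5342 0.0253 0.1136]
  T [ 0.038  0.013 -0.067] F [-0.8  0.1  0.2] gap 0.0428 yaw -146.3 tz [0.5343 0.0253 0.1175]
```

It is 6.5 mm up with no resistance, more than the 2 mm play, so it is free. I'll lift it the rest of the way.

```bash
M='python3 -m crank'
$M '{"travel":[[0,0,-0.3],[0,0,-0.6],[0,0,-0.9],[0,0,-1.2],[0,0,-1.5]],"turn":[0,0,0,0,0]}' >/dev/null; python3 s.py
$M '{"travel":[[0,0,-0.3],[0,0,-0.6],[0,0,-0.9],[0,0,-1.1],[0,0,-1.1]],"turn":[0,0,0,0,0]}' >/dev/null
$M '{"travel":[[0,0,0],[0,0,0],[0,0,0],[0,0,0],[0,0,0]],"turn":[0,0,0,0,0]}'; python3 s.py
python3 - <<'E'
from h import *
a=read_camera("side")["image"][120:420,200:500,::-1];b=read_camera("top")["image"][150:350,220:420,::-1]
cv2.imwrite("pics/f.png",np.hstack([cv2.resize(a,(400,400)),cv2.resize(b,(400,400))]))
E
```

```text
T [ 0.031 -0.05  -0.021] F [ 1.  -0.5 -0.4] gap 0.0427 yaw -146.3 tz [0.5341 0.0253 0.1777]
clock: 6.8
tcp_pos: [0.5339, 0.0254, 0.2207]
orientation: [-0.0, -0.29, 0.957, 0.0]
wrist_force: [0.3, 0.3, -0.6]
finger_gap: 0.0431
  T [0.01  0.062 0.027] F [ 0.3  0.3 -0.6] gap 0.0431 yaw -146.2 tz [0.5339 0.0254 0.2207]
```

View pics/f.png

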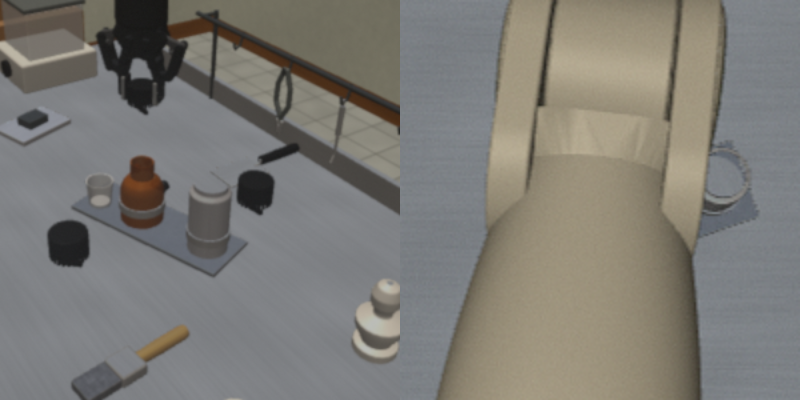

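The crop shows the cap upright between the fingers at about (145,93), well above the open bottle mouth at (142,165). The other things in view have not moved.

```bash
python3 -c "
from workcell import *
print(hand_in())"
```

```text
the job is handed in; nothing more can be done
None
```

The bottle is open and the job is handed in, with the cap still held in the gripper about 11 cm above where it sat.

- **Finding the thread:** I gripped the cap with 40 N and turned it clockwise first. It met the stop there, with about 1.2 Nm and the fingers slipping. Anticlockwise it turned freely, at about 0.1 Nm.
- **Opening:** I turned it about 83° anticlockwise from the stop, which I estimate as 75° from its start. It lifted straight out with no resistance.
- **Last checks:** At 6.8 s the wrist force was about 0 and the finger gap 43 mm. The side picture showed the cap upright, clear of the open bottle, with the stand, beaker, canister, brush and bust in place.
- **Not checked:** In the last top picture the arm hid most of the counter, so I did not look again at the jar and the torch. I never moved near either of them.
- **A disagreement:** The tool sat about 4 mm higher than commanded while gripping, with 4–7 N pushing up. This went away as soon as the cap was lifted.

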